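Check a printed bar's height on the bench gauge

TASK

Lay the white printed step bar flat on the height gauge's plate, along the scribed lane with its taller end block under the gauge foot, slid up against the end stop so that it pushes the switch lever in, and let go of it. Then take the gauge's knob and lower the carriage until the sprung foot rests on the tall end block and is pressed about halfway up its 12 mm travel, without bottoming the foot out, and let go. Leave the filament spool, scraper, printed wheel and computer mouse where they are.

Things in the scene. Friction and masses are not known exactly. Their poses are not given: they have to be found in the camera images.
- gauge: Bench height gauge, fixed. Origin on the table straight below the foot's and knob's axis; z up. Metal plate, top at z = 15 mm, x -45 to +140, y -140 to +80 mm. Column 28 mm thick at x = +110, y = 0, 183 mm high; a grey arm 24 mm wide reaches from it over x = 0. Scribed lines at x = -22 and +22 mm bound the bar's lane, which runs along y and is open at -y (the tail may overhang).
- end_stop (a point): Middle of the end stop at the lane's +y end, at gauge x = 0, y = +30 mm, on the plate's top: foot of the stop's face, which looks to gauge -y. The stop is a dark steel lip 10 mm high, 44 mm wide; a black switch housing stands behind it. The bar comes from the -y side, nose towards +y. Axes as the gauge's.
- carriage (a joint): Height of the carriage, m: the height of the relaxed foot's lower face above the plate's top. 0 to 0.105; starts at 0.075 to 0.100. Stays where it is left (slide friction about 5 N, weight 2.5 N); moved by pinching the knob and pushing down or pulling up, or by pressing the knob's top. With the foot on a part, the part's height is carriage + foot.
- foot (a joint): How far the sprung foot is pushed up into the carriage, m: 0 relaxed, 0.012 fully bottomed (must not be reached: stay under 0.0115). Spring 1 N at 0 rising to 3.4 N at 0.012. Halfway is 0.006.
- knob_centre (a point): Centre of the black upright cylindrical knob on top of the carriage arm, on the foot's axis: 28 mm diameter, 50 mm tall; the point is 25 mm above the arm's top, 25 mm below the knob's flat top, and 69 mm above the relaxed foot's lower face. It moves up and down with the carriage.
- foot_face (a point): Centre of the foot's lower face: flat steel disc, 20 mm diameter, on a 10 mm stem below the carriage arm (24 mm from the arm's underside when relaxed).
- switch_lever (a joint): Steel lever of the part-presence switch, turning about an upright pivot beside the end stop, with a light spring (under 0.2 N at the roller): 0 free, about 0.45 rad when the bar's nose touches the end stop (roller flush with the stop's face); grows as it is pushed in. It counts as pushed in above 0.30.
- switch_roller (a point): Centre of the 10 mm roller at the lever's free tip, 20 mm above the plate; when free it stands about 17 mm proud of the end stop's face, across the lane.
- bar_centre (a point): Printed step bar, loose, white, 0.2 kg, 190 x 36 mm. Site half-way along, 21 mm above the underside. x axis: along it towards the tall end (nose). Low part 30 mm high, x -95 to +45 mm; tall end block 42 mm high, x +45 to +95 mm. Starts flat on the table right of the gauge, nose roughly to the left. Grip across its width on the low part, at x = -25 mm or further back, clear of the gauge's arm.
- spool: Bystander: spool of filament lying flat, 170 mm diameter, 60 mm high; origin under its centre.
- scraper: Bystander: print scraper, 182 mm long, 18 mm high, lying flat; origin near its middle, on the table.
- printed_wheel: Bystander: white printed wheel with a hub, 72 mm diameter, 34 mm high; origin under its centre.
- mouse: Bystander: black computer mouse, 105 x 60 x 33 mm; origin under its centre.
Mind the look-alikes: they are no part of the job. There is more than one size of the part that bears bar_centre; the job needs the middle-sized.

How it is judged:
On the way, in this order (a step that is already met when the one before it is completed fails the run):
1. the bar lies on the plate against the switch lever, tall end first, let go, before the foot touches it (value of joint switch_lever above 0.3 rad and angle between the x axis of bar_centre and the y axis of gauge, either way round below 0.17 rad and angle between bar_centre's own z axis and vertical below 0.08 rad and x of end_stop in the frame of bar_centre above 0.08 m and contact force between the fingers and step_bar below 0.2 N and value of joint foot below 0.0015 m and linear speed of step_bar below 0.02 m/s), for 0.2 s.
2. the foot has been lowered onto the tall end block and is pressed about halfway (value of joint foot between 0.003 and 0.009 m and value of joint carriage above 0.03 m and contact force between foot and step_bar above 0.3 N), for 0.2 s.
At the end, for the whole second after the job is handed in: Bar flat (4.5 deg), along the lane (9 deg, 15 mm), tall end at the end stop and holding the switch lever in by over 0.30 rad; foot resting on the tall end block, pressed in 3 to 9 mm (carriage at 30 to 42 mm); all at rest and let go (all of step 2 and value of joint switch_lever above 0.3 rad and angle between the x axis of bar_centre and the y axis of gauge, either way round below 0.17 rad and angle between bar_centre's own z axis and vertical below 0.08 rad and x of end_stop in the frame of bar_centre above 0.08 m and value of joint carriage below 0.042 m and linear speed of step_bar below 0.01 m/s and x of bar_centre in the frame of gauge between -0.015 and 0.015 m); the robot touches nothing.
It fails at once if the foot is bottomed out (value of joint foot above 0.0115 m).
It fails at once if the filament spool is moved by more than 30 mm (distance of spool from where it was at the start of the episode above 0.03 m).
It fails at once if the scraper is moved by more than 30 mm (distance of scraper from where it was at the start of the episode above 0.03 m).
It fails at once if the printed wheel is moved by more than 30 mm (distance of printed_wheel from where it was at the start of the episode above 0.03 m).
It fails at once if the computer mouse is moved by more than 30 mm (distance of mouse from where it was at the start of the episode above 0.03 m).
It also fails if it takes over 66 s, if anything falls off the work surface, if the arm or the gripper's body presses on something with over 40 N, if the wrist force passes 120 N, or if a joint passes its speed limit or range.

ROBOT

A 7-joint arm with a two-finger parallel gripper is mounted at the origin on the work surface. World frame = base frame: x ahead of the robot, y to its left, z up, the work surface at z = 0. Lengths are in m, angles in rad, forces in N, time in s.
With the tool pointing down it reaches from about 0.4 to 0.875 m from the base axis. Payload 19.3 kg.
Tool frame: the origin (TCP) lies at the very end of the fingers, on their centre line; the grasp point (between the pads) lies 19 mm behind it; z points along the fingers, y is the direction in which the jaws open and shut (so a half turn about z gives the same grasp; the last joint's range is limited). The gripper opens to 85 mm and grips with 20 to 120 N. Pads are 22 mm wide; open, the fingers measure 114 mm over their backs; the gripper's body (76 mm by 85 mm) begins 54 mm behind the grasp point. The pads swing forward as they close: fully open they stand 13 mm farther back than shut.
Start: joints at [-0.07, 0.521, -0.036, 1.599, 0.021, 1.021, -0.113], TCP at [0.625, -0, 0.231] pointing down, gripper open.
Joint ranges: [-2.91, 2.91], [-0.3, 2.13], [-1.5, 1.42], [0.17, 2.43], [-1.26, 4.41], [0.16, 1.93], [-2.52, 2.52]. Speed limits (rad/s): [1.89, 1.89, 2.39, 2.39, 3.01, 3.01, 3.01].

INTERFACE

Orientations are given as a unit quaternion [w, x, y, z].
In Python, from plant import ctrl gives the robot as it stands. The module is installed in compiled form; this text tells all that it offers. Calls block until the motion is done:
- ctrl.movep(position, orientation): joint-space move of the TCP to a pose.
- ctrl.move_straight(position, rotation=None, velocity=0.15, guard=None): straight line of the TCP; rotation=None keeps the orientation; velocity is the mean speed in m/s. With guard (N) it stops when the force on the tool has changed by that much, and returns True; else False.
- ctrl.movej(angles): joint-space move.
- ctrl.move_gripper(opening, grip_force=None): opening from 0.0 (shut) to 1.0 (fully open); grip_force is the grip in N (None keeps the last); returns when the fingers have stopped.
- ctrl.dwell(seconds).
- ctrl.ik(position, orientation): joint angles nearest the present ones, or None.
- ctrl.read_camera(name): name is "scene" or "side" or "wrist"; returns (picture, depth): 384x512x3 uint8, red, green, blue; 384x512 float32, m along the optical axis (not along the pixel's ray), 0 where there is no reading.
- ctrl.camera_params(name): a dict with "vertical_fov" (degrees; the focal length in pixels is half the picture's height over the tangent of half this angle, whatever the lens; pixels are square), "cx", "cy" (the principal point, pixels), "rvec" (rotation vector, rad) and "tvec" (3), from world to camera coordinates, as OpenCV has them. Camera axes: x right, y down, z forward; pixel columns grow to the right and rows downward; lengths in m; the calibration is good to about 2 mm. A picture is of the moment at which its call begins: read the wrist's pose just before it. camera_params takes no time and is no camera call; for the wrist camera it gives the pose at the moment of the call.
A pose or a line that the arm cannot do raises ctrl.Unreachable and nothing moves.
- ctrl.sign_off(): hands the job in, once; it reports no verdict.
Readings, each from a call of its own:
- ctrl.current_t(): time.
- ctrl.current_joint_positions(): joint angles.
- ctrl.current_qd(): joint speeds.
- ctrl.current_joint_torque(): joint torques, N m.
- ctrl.current_position(): TCP position.
- ctrl.current_ee_rot(): TCP orientation.
- ctrl.current_wrist_force(): force on the tool from outside, world axes, zero at the start.
- ctrl.current_ft_torque(): the same for the moment, N m.
- ctrl.current_gripper_width(): opening from 0.0 (shut) to 1.0 (fully open).
Only numpy, scipy, OpenCV 4.12 (cv2) and the standard library are available. Lean on these libraries where they do the work, as an engineer would, in place of code of your own. Each camera call takes 0.05 s, during which the arm holds its last target. There are 200 camera calls.

## Working session

There is one attempt and no reset: what is moved stays moved. The work goes in short steps, each a Python script; the robot and the scene stay as the last script left them, time stands still between calls to the robot, and variables do not carry over. Pictures are saved under pics/ and viewed, about 8 in all and at most 12, crops included, and the job is handed in when it is done.

```bash
mkdir -p pics; cat > h.py <<'E'
import numpy as np, cv2
from plant import ctrl
def snap(n):
    p=ctrl.camera_params(n); im,d=ctrl.read_camera(n)
    np.savez('pics/'+n+'.npz',im=im,d=d,**{k:np.array(v) for k,v in p.items()})
    return im,d,p
def load(n):
    z=np.load('pics/'+n+'.npz'); return z['im'],z['d'],{k:z[k] for k in ('vertical_fov','cx','cy','rvec','tvec')}
def cam(p,h=384):
    f=h/2/np.tan(np.radians(float(p['vertical_fov']))/2)
    R=cv2.Rodrigues(np.array(p['rvec'],float).reshape(3))[0]; return f,R,np.array(p['tvec'],float).reshape(3)
def cloud(d,p):
    f,R,t=cam(p); v,u=np.indices(d.shape)
    P=np.stack([(u-float(p['cx']))*d/f,(v-float(p['cy']))*d/f,d],-1)
    return (P-t)@R
def ray(p,u,v,z):
    f,R,t=cam(p); c=-R.T@t; r=R.T@np.array([(u-float(p['cx']))/f,(v-float(p['cy']))/f,1]); return c+r*(z-c[2])/r[2]
def proj(p,X):
    f,R,t=cam(p); c=R@np.array(X,float)+t; return c[0]/c[2]*f+float(p['cx']),c[1]/c[2]*f+float(p['cy'])
def save(name,im): cv2.imwrite('pics/'+name+'.png',im[...,::-1])
E
python3 - <<'E'
from h import *
for n in('scene','side'):
    im,d,p=snap(n); save(n+'0',im); print(n,{k:np.round(v,3) for k,v in p.items()},(d>0).mean())
print(ctrl.current_t(),ctrl.current_ee_rot())
E
```

```text
scene {'vertical_fov': np.float64(55.164), 'cx': np.float64(254.872), 'cy': np.float64(193.526), 'rvec': array([ 2.106,  1.655, -0.459]), 'tvec': array([-0.143, -0.381,  1.57 ])} 0.9958343505859375
side {'vertical_fov': np.float64(43.784), 'cx': np.float64(255.618), 'cy': np.float64(190.909), 'rvec': array([ 0.908, -2.452,  1.162]), 'tvec': array([0.417, 0.29 , 1.398])} 0.9887135823567709
0.1 [-3.23683648e-04  7.07105209e-01  7.07108170e-01 -3.93084987e-04]
```

View pics/scene0.png

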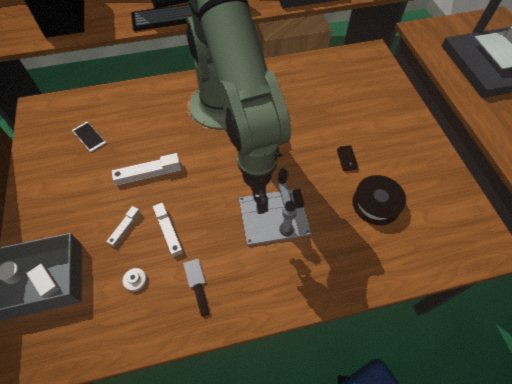

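View pics/side0.png

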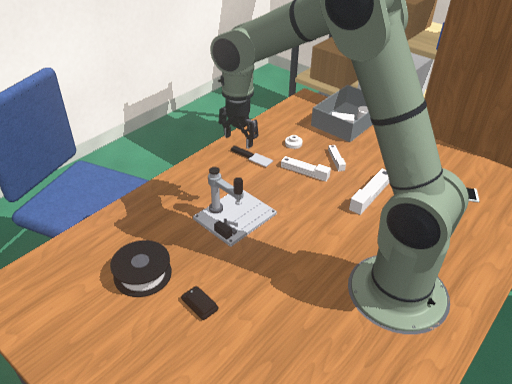

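Three candidate bars appear in the scene view: a large one at (147,170), a mid one at (167,230) and a small one at (123,227). I'll measure all three, and the gauge plate.

```bash
python3 - <<'E'
from h import *
for n in('scene','side'):
    im,d,p=load(n); P=cloud(d,p); z=P[...,2]
    hsv=cv2.cvtColor(im,cv2.COLOR_RGB2HSV)
    m=((hsv[...,1]<50)&(hsv[...,2]>110)&(z>.008)&(z<.1)&(d>0)&(P[...,0]>.2)&(P[...,0]<1.1)&(abs(P[...,1])<.6)).astype(np.uint8)
    k,l,s,c=cv2.connectedComponentsWithStats(m)
    for i in range(1,k):
        if s[i,4]<60: continue
        Q=P[l==i]; top=Q
        r=cv2.minAreaRect(Q[:,:2].astype(np.float32)); b=cv2.boxPoints(r)
        h=Q[:,2]; tall=Q[h>np.percentile(h,98)-.006].mean(0)
        print(n,c[i].round(),s[i,4],'ctr',np.round(r[0],3),'size',np.round(r[1],3),'ang',round(r[2],1),'h pct',np.percentile(h,[5,50,97]).round(4),'tallmean',tall.round(3))
    print('table z',np.median(z[(hsv[...,1]>90)&(abs(z)<.03)]))
im,d,p=load('scene'); a=cv2.resize(im[170:290,90:250],None,fx=4,fy=4,interpolation=2)
im,d,p=load('side'); b=cv2.resize(im[130:250,180:340],None,fx=4,fy=4,interpolation=2)
save('crop1',a); save('crop2',b)
E
```

```text
scene [148. 167.] 806 ctr [ 0.285 -0.337] size [0.049 0.243] ang 2.0 h pct [0.0284 0.0398 0.0569] tallmean [ 0.28  -0.249  0.055]
scene [262. 219.] 1608 ctr [0.572 0.039] size [0.15  0.185] ang 86.3 h pct [0.0112 0.015  0.0195] tallmean [0.582 0.031 0.017]
scene [167. 228.] 550 ctr [ 0.544 -0.291] size [0.188 0.035] ang 12.1 h pct [0.0262 0.0312 0.0451] tallmean [ 0.475 -0.306  0.043]
scene [122. 225.] 329 ctr [ 0.496 -0.436] size [0.031 0.145] ang 49.4 h pct [0.0197 0.0241 0.0347] tallmean [ 0.456 -0.401  0.033]
scene [295. 227.] 63 ctr [0.637 0.134] size [0.063 0.014] ang 1.4 h pct [0.0113 0.0152 0.0181] tallmean [0.637 0.133 0.016]
scene [193. 272.] 355 ctr [ 0.712 -0.229] size [0.084 0.049] ang 5.7 h pct [0.0086 0.0116 0.0158] tallmean [ 0.712 -0.229  0.012]
scene [134. 279.] 384 ctr [ 0.691 -0.415] size [0.071 0.068] ang 35.1 h pct [0.0144 0.0205 0.0371] tallmean [ 0.69  -0.415  0.035]
table z -0.00010197134758296255
side [293. 141.] 157 ctr [ 0.687 -0.403] size [0.07  0.068] ang 20.4 h pct [0.0104 0.0198 0.0368] tallmean [ 0.687 -0.404  0.034]
side [337. 157.] 202 ctr [ 0.492 -
[... 188 characters left out ...]
5] tallmean [ 0.71  -0.219  0.012]
side [307. 167.] 523 ctr [ 0.542 -0.285] size [0.192 0.048] ang 13.7 h pct [0.0105 0.0285 0.0444] tallmean [ 0.472 -0.297  0.043]
side [369. 191.] 737 ctr [ 0.283 -0.328] size [0.049 0.248] ang 2.7 h pct [0.0134 0.038  0.0561] tallmean [ 0.278 -0.239  0.054]
side [235. 214.] 2058 ctr [0.572 0.081] size [0.225 0.189] ang 86.3 h pct [0.0105 0.015  0.0614] tallmean [0.63  0.112 0.083]
side [140. 260.] 157 ctr [0.608 0.45 ] size [0.047 0.046] ang 86.2 h pct [0.058  0.0613 0.065 ] tallmean [0.608 0.45  0.062]
side [145. 284.] 190 ctr [0.568 0.471] size [0.121 0.045] ang 62.6 h pct [0.009  0.0182 0.0293] tallmean [0.558 0.482 0.028]
table z 2.4520280484506127e-05
```

View pics/crop1.png

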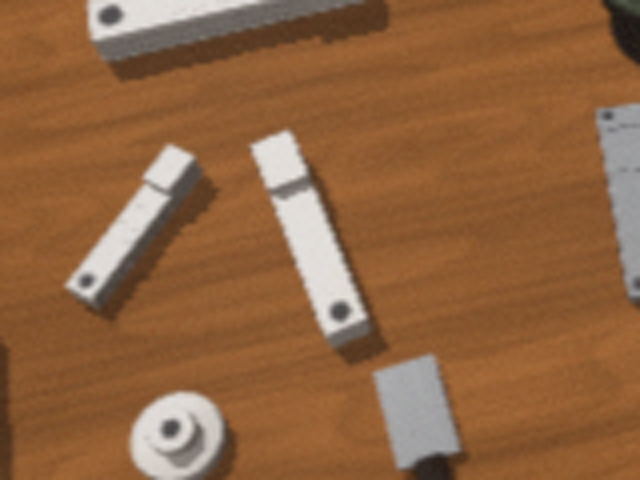

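View pics/crop2.png

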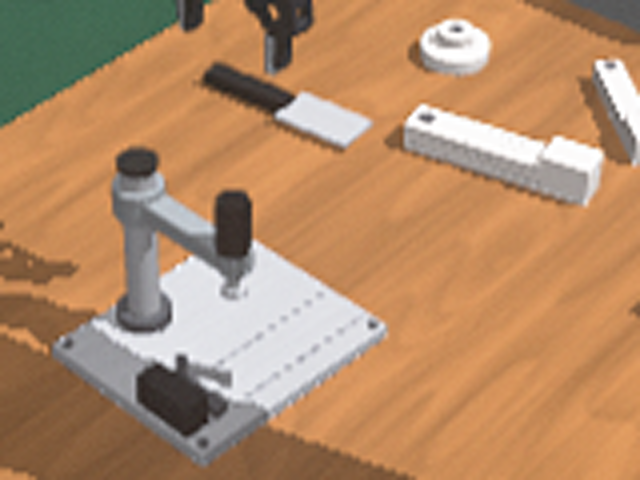

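The bars measure 243x49, 188x35 and 145x31 mm. The middle-sized one, at scene (167,230), matches 190x36 mm with 30/42 mm heights. Crop 1 confirms it, with the tall block at its upper end, so the nose points toward -x. The gauge column is on the far (+x) side and the switch is toward +y. Next I'll refine both with the wrist camera.

```bash
cat >> h.py <<'E'
from scipy.spatial.transform import Rotation as Ro
def quat(a): # jaw axis at yaw a (rad), tool down
    c,s=np.cos(a),np.sin(a); q=Ro.from_matrix(np.array([[-s,c,0],[c,s,0],[0,0,-1]])).as_quat(); return [q[3],q[0],q[1],q[2]]
E
python3 - <<'E'
from h import *
ctrl.move_straight([.55,-.02,.40],quat(0),velocity=.3)
im,d,p=snap('wrist'); save('w1',im); np.savez('pics/wg.npz',im=im,d=d,**p)
f,R,t=cam(p); print('cam pos',-R.T@t,'fwd',R[2],'t',ctrl.current_t())
a=np.radians(102.5)
ctrl.movep([.53,-.30,.30],quat(a))
im,d,p=snap('wrist'); save('w2',im); np.savez('pics/wb.npz',im=im,d=d,**p)
print('cam pos',-cam(p)[1].T@cam(p)[2],ctrl.current_t(),ctrl.current_joint_positions())
im,d,p=snap('scene');im,d,p=snap('side')
im1=cv2.imread('pics/w1.png');im2=cv2.imread('pics/w2.png')
cv2.imwrite('pics/w12.png',cv2.resize(np.hstack([im1,im2]),(800,300)))
E
```

```text
cam pos [0.55065869 0.05895646 0.54218222] fwd [-0.00144617 -0.30758299 -0.95152016] t 0.9167
cam pos [ 0.45398817 -0.31675234  0.44230668] 2.95 [ 0.54471406  0.43860148 -0.184222    1.55363472  0.0849005   1.15719894
  2.13250502]
```

View pics/w12.png

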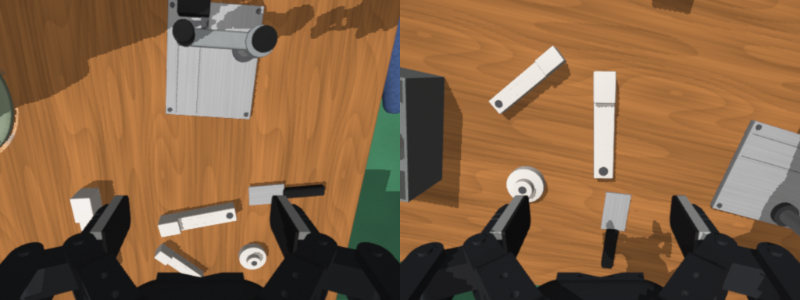

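Left half: the gauge, with knob at (183,33), column at (262,38), and lane lines running up to the dark switch housing. Right half: the mid bar at (604,125), nose up. Next step is computing both poses.

```bash
python3 - <<'E'
from h import *
def bar(n):
    im,d,p=load(n); P=cloud(d,p); hsv=cv2.cvtColor(im,cv2.COLOR_RGB2HSV)
    for lab,lo,hi,zz in(('low',.027,.034,.03),('tall',.039,.048,.042)):
        m=(hsv[...,1]<60)&(hsv[...,2]>120)&(P[...,2]>lo)&(P[...,2]<hi)&(d>0)&(abs(P[...,0]-.544)<.12)&(abs(P[...,1]+.29)<.06)
        m=cv2.morphologyEx(m.astype(np.uint8),cv2.MORPH_OPEN,np.ones((3,3)))
        k,l,s,c=cv2.connectedComponentsWithStats(m); i=1+s[1:,4].argmax()
        v,u=np.nonzero(l==i); Q=np.array([ray(p,a,b,zz)[:2] for a,b in zip(u,v)])
        r=cv2.minAreaRect(Q.astype(np.float32)); print(n,lab,len(Q),np.round(r[0],4),np.round(r[1],4),round(r[2],2))
for n in('wb','scene','side'): bar(n)
def gauge(n):
    im,d,p=load(n); P=cloud(d,p); hsv=cv2.cvtColor(im,cv2.COLOR_RGB2HSV)
    near=(abs(P[...,0]-.57)<.16)&(abs(P[...,1]-.07)<.2)&(d>0)
    m=near&(P[...,2]>.009)&(P[...,2]<.021)&(hsv[...,1]<90)
    m=cv2.morphologyEx(m.astype(np.uint8),cv2.MORPH_OPEN,np.ones((3,3)))
    k,l,s,c=cv2.connectedComponentsWithStats(m); i=1+s[1:,4].argmax()
    v,u=np.nonzero(l==i); Q=np.array([ray(p,a,b,.015)[:2] for a,b in zip(u,v)])
    r=cv2.minAreaRect(Q.astype(np.float32)); print(n,'plate',len(Q),np.round(r[0],4),np.round(r[1],4),round(r[2],2))
    if n!='wg': print(' box',cv2.boxPoints(r).round(3).tolist())
    t=near&(P[...,2]>.12); 
    k,l,s,c=cv2.connectedComponentsWithStats(t.astype(np.uint8))
    for i in range(1,k):
        if s[i,4]<20: continue
        Q=P[l==i]; zt=np.percentile(Q[:,2],95); T=Q[Q[:,2]>zt-.006]
        e=cv2.minEnclosingCircle(T[:,:2].astype(np.float32)); print('  blob',c[i].round(),s[i,4],'ztop',zt.round(4),'circ',np.round(e[0],4),round(e[1],4))
        b=(l==i)&(hsv[...,2]<70)&(np.hypot(P[...,0]-.53,P[...,1]-.1)<.06)
        B=P[b]; 
        if len(B)>15:
            zt=np.percentile(B[:,2],97); T=B[B[:,2]>zt-.006]; e=cv2.minEnclosingCircle(T[:,:2].astype(np.float32)); print('  knob',len(B),zt.round(4),np.round(e[0],4),round(e[1],4))
for n in('wg','scene','side'): gauge(n)
E
```

```text
wb low 2357 [ 0.5683 -0.2844] [0.1376 0.0346] 12.03
wb tall 1137 [ 0.4748 -0.3044] [0.0484 0.0344] 12.46
scene low 222 [ 0.559  -0.2882] [0.1209 0.0339] 12.58
scene tall 102 [ 0.4767 -0.3037] [0.0339 0.0485] 84.28
side low 37 [ 0.5897 -0.282 ] [0.0347 0.0326] 41.44
side tall 23 [ 0.4859 -0.3008] [0.015  0.0312] 41.41
wg plate 10147 [0.5731 0.0751] [0.2183 0.184 ] 86.23
  blob [290.  49.] 3831 ztop 0.2042 circ [0.5282 0.1086] 0.0141
  knob 762 0.2052 [0.5282 0.1086] 0.0139
  blob [256. 340.] 32866 ztop 0.4863 circ [ 0.5502 -0.0079] 0.0653
scene plate 2271 [0.5749 0.0727] [0.2191 0.1873] 86.37
 box [[0.4740000069141388, -0.03099999949336052], [0.6610000133514404, -0.0430000014603138], [0.675000011920929, 0.17599999904632568], [0.4880000054836273, 0.18799999356269836]]
  blob [286. 196.] 506 ztop 0.2032 circ [0.5295 0.1064] 0.0148
  knob 126 0.206 [0.5287 0.1064] 0.0144
side plate 1770 [0.5705 0.0815] [0.2237 0.1871] 86.01
 box [[0.4690000116825104, -0.024000000208616257], [0.656000018119812, -0.03700000047683716], [0.671999990940094, 0.18700000643730164], [0.48500001430511475, 0.20000000298023224]]
  blob [225. 183.] 579 ztop 0.2027 circ [0.5278 0.1123] 0.016
  knob 133 0.205 [0.5255 0.115 ] 0.0136
```

```bash
cat >> h.py <<'E'
O=np.array([.528,.1083]); GY=np.radians(86.25); gy=np.array([np.cos(GY),np.sin(GY)]); gx=np.array([gy[1],-gy[0]])
def G(x,y,z): return [*(O+x*gx+y*gy),z]
E
python3 - <<'E'
from h import *
a=np.radians(102.07); q=quat(a)
ctrl.move_gripper(.8,60)
ctrl.move_straight([.5927,-.2791,.10],q,velocity=.25)
print('hit',ctrl.move_straight([.5927,-.2791,.004],velocity=.08,guard=6),ctrl.current_position())
ctrl.move_gripper(0,60); print('w',ctrl.current_gripper_width()*85,ctrl.current_position(),ctrl.current_wrist_force())
ctrl.move_straight([.5927,-.2791,.12],velocity=.12)
im,d,p=snap('wrist'); save('w3',im); print(ctrl.current_t(),ctrl.current_wrist_force(),ctrl.current_ft_torque())
E
```

```text
hit False [ 0.59303735 -0.27923762  0.00457595]
w 34.69729627334647 [ 0.59292439 -0.27927932  0.00453607] [-2.26060802  0.04931857  5.68546075]
7.275 [ 0.13665472  0.28872486 -2.13027067] [-0.03332886 -0.13812838 -0.0142338 ]
```

View pics/w3.png

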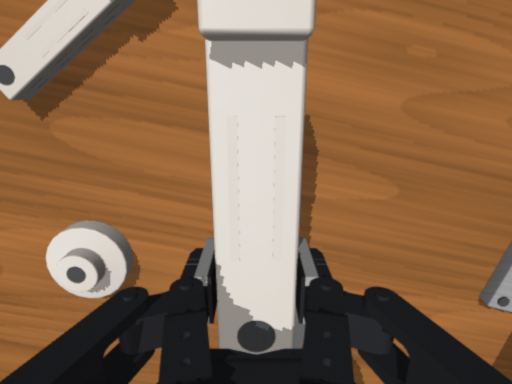

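Bar is held straight. I'll check its tilt, then carry it to the lane entry.

```bash
python3 - <<'E'
from h import *
im,d,p=load('wrist'); P=cloud(d,p); hsv=cv2.cvtColor(im,cv2.COLOR_RGB2HSV)
m=(hsv[...,1]<60)&(hsv[...,2]>120)&(d>0)&(P[...,2]>.1); n=np.array([np.cos(np.radians(192.07)),np.sin(np.radians(192.07))])
tcp=np.array(ctrl.current_position()); s=(P[...,:2]-tcp[:2])@n; w=(P[...,:2]-tcp[:2])@[-n[1],n[0]]
k=m&(abs(w)<.008)&(s>.015)&(s<.09)&(P[...,2]<tcp[2]+.034); f=np.polyfit(s[k],P[...,2][k]-tcp[2],1); print('tilt deg',np.degrees(np.arctan(f[0])),'top at grip rel tcp',f[1],k.sum())
c=m&(s>.03)&(s<.08)&(P[...,2]-tcp[2]>.015)&(abs(w)<.03); print('width',w[c].min(),w[c].max(),'step at',np.sort(s[m&(abs(w)<.008)&(P[...,2]-tcp[2]>.033+f[0]*.09)])[:20:6])
q=quat(GY-np.pi/2)
ctrl.move_straight([.56,-.22,.22],velocity=.3)
ctrl.movep(G(0,-.20,.10),q)
print(ctrl.current_position(),ctrl.current_joint_positions(),ctrl.current_t())
E
```

```text
tilt deg -0.028407991193967915 top at grip rel tcp 0.02530169137750075 8091
width -0.017755203449763977 0.018228327432925732 step at [0.0952243  0.09533208 0.09537268 0.09542773]
[ 0.51494072 -0.09163583  0.09977127] [-0.09394032  0.56457806  0.21244217  1.98470635 -0.19732727  0.61209221
  0.18373439] 9.45
```

```bash
python3 - <<'E'
from h import *
ctrl.move_straight(G(0,-.20,.0235),velocity=.12)
ctrl.move_straight(G(0,-.125,.0235),velocity=.1)
print('down',ctrl.move_straight(G(0,-.125,.0185),velocity=.03,guard=4),ctrl.current_position(),ctrl.current_wrist_force())
z=ctrl.current_position()[2]
print('stop',ctrl.move_straight(G(0,-.110,z),velocity=.03,guard=6),ctrl.current_position(),ctrl.current_wrist_force())
c=np.array(ctrl.current_position()[:2])-O; print('gauge xy',c@gx,c@gy,ctrl.current_t())
im,d,p=snap('side'); save('s4',cv2.resize(im[120:260,160:320],None,fx=4,fy=4,interpolation=2))
E
```

```text
down True [ 0.52021177 -0.01724095  0.01919448] [0.56252683 1.47384808 4.29956469]
stop True [ 0.52071086 -0.0066825   0.01916954] [-1.08131371 -1.39213894  5.80037298]
gauge xy 0.00024668279860937754 -0.1152130443170695 11.7917
```

View pics/s4.png

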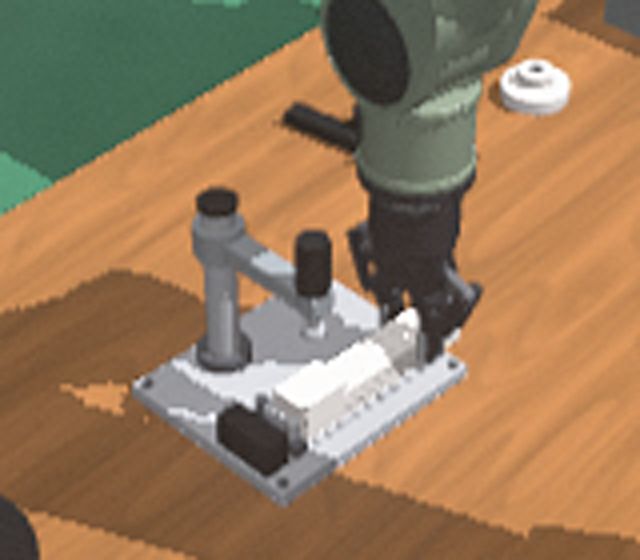

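The slide stopped 0.2 mm from the expected position (gauge y = -115.2 mm for -115), so the bar is against the stop with the lever pushed in. Releasing and checking from above.

```bash
python3 - <<'E'
from h import *
ctrl.move_gripper(.75); ctrl.dwell(.4); print(ctrl.current_gripper_width())
p0=ctrl.current_position()
ctrl.move_straight([p0[0],p0[1],.10],velocity=.1)
ctrl.move_straight(G(0,-.115,.33),velocity=.25)
im,d,p=snap('wrist'); save('w5',im); P=cloud(d,p); hsv=cv2.cvtColor(im,cv2.COLOR_RGB2HSV)
rel=P[...,:2]-O; X=rel@gx; Y=rel@gy; Z=P[...,2]
b=(hsv[...,1]<60)&(hsv[...,2]>140)&(d>0)&(abs(X)<.04)&(Y<-.02)&(Y>-.2)&(Z>.041)&(Z<.05)
v,u=np.nonzero(b); Q=np.array([ray(p,i,j,.045)[:2] for i,j in zip(u,v)])-O
Q=np.c_[Q@gx,Q@gy]; r=cv2.minAreaRect(Q.astype(np.float32)); print('low part gauge',np.round(r[0],4),np.round(r[1],4),r[2],'zmed',np.median(Z[b]))
k=(hsv[...,2]<70)&(d>0)&(np.hypot(X,Y)<.025)&(Z>.18); zt=np.median(Z[k&(Z>np.percentile(Z[k],97)-.004)]); T=k&(Z>zt-.004)
e=cv2.minEnclosingCircle(np.c_[X[T],Y[T]].astype(np.float32)); print('knob top',zt,e,T.sum(),ctrl.current_t())
print(proj(p,G(0,.03,.025)))
E
```

```text
0.7481232652584549
low part gauge [ 0.     -0.0892] [0.1367 0.0358] 89.88066864013672 zmed 0.04482720222063378
knob top 0.20364588421680999 ((0.00042918731924146414, 0.00013603182742372155), 0.013966291211545467) 1032 14.7083
(np.float64(256.20683906649043), np.float64(37.97888364643694))
```

View pics/w5.png

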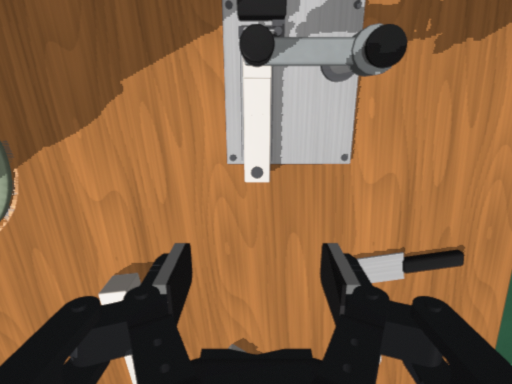

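Bar lies straight in the lane (x = 0.0, 0.1°), low part at y = -89 mm against an expected -90. Now I pinch the knob and lower it, watching the force.

```bash
python3 - <<'E'
from h import *
ctrl.movep(G(0,0,.30),quat(GY-np.pi/2))
ctrl.move_straight(G(0,0,.23),velocity=.15)
print('hit',ctrl.move_straight(G(0,0,.166),velocity=.06,guard=5),ctrl.current_position())
def F(): 
    r=[]
    for _ in range(10): r.append(ctrl.current_wrist_force()[2]); ctrl.dwell(.02)
    return np.mean(r),np.std(r)
print(F())
ctrl.move_gripper(0,40); z0=ctrl.current_position()[2]; print('w',ctrl.current_gripper_width()*85,z0,F())
ctrl.move_straight(G(0,0,.166-.040),velocity=.06); 
for s in range(43,57,2):
    ctrl.move_straight(G(0,0,.166-s/1000),velocity=.02); print(s,ctrl.current_position()[2]-z0,np.round(F(),2))
print(ctrl.current_t())
E
```

```text
hit False [0.5281935  0.10835973 0.16633313]
(np.float64(0.28558037267637965), np.float64(0.2041289032355007))
w 27.182182971753758 0.16608371929786092 (np.float64(2.2924361559142303), np.float64(0.6597211881117737))
43 -0.04312329332178108 [-6.12  0.61]
45 -0.04516819524825513 [-4.89  0.39]
47 -0.04722358339761479 [-5.57  0.89]
49 -0.0491989544561183 [-6.25  0.68]
51 -0.05121271993282164 [-6.35  0.48]
53 -0.05317056037662181 [-5.19  0.59]
55 -0.05516332353966666 [-4.13  0.34]
21.625
```

Force begins rising at about 52–53 mm of descent, agreeing with the camera estimate of 53 mm for contact. Going to 59 mm.

```bash
python3 - <<'E'
from h import *
def F():
    r=[]
    for _ in range(15): r.append(ctrl.current_wrist_force()[2]); ctrl.dwell(.02)
    return np.mean(r)
for s in (57,58,59):
    ctrl.move_straight(G(0,0,.166-s/1000),velocity=.02); print(s,ctrl.current_position()[2],round(F(),2))
ctrl.move_gripper(.6); ctrl.dwell(.3)
ctrl.move_straight(G(0,0,.20),velocity=.08)
ctrl.move_straight(G(0,0,.30),velocity=.2)
ctrl.movep(G(0,-.115,.33),quat(GY-np.pi/2))
im,d,p=snap('wrist'); P=cloud(d,p); hsv=cv2.cvtColor(im,cv2.COLOR_RGB2HSV)
rel=P[...,:2]-O; X=rel@gx; Y=rel@gy; Z=P[...,2]
b=(hsv[...,1]<60)&(hsv[...,2]>140)&(d>0)&(abs(X)<.04)&(Y<-.02)&(Y>-.2)&(Z>.041)&(Z<.05)
v,u=np.nonzero(b); Q=np.array([ray(p,i,j,.045)[:2] for i,j in zip(u,v)])-O
Q=np.c_[Q@gx,Q@gy]; r=cv2.minAreaRect(Q.astype(np.float32)); print('low part gauge',np.round(r[0],4),np.round(r[1],4),r[2],'zmed',np.median(Z[b]))
k=(hsv[...,2]<70)&(d>0)&(np.hypot(X,Y)<.025)&(Z>.12); zt=np.median(Z[k&(Z>np.percentile(Z[k],97)-.004)])
print('knob top',zt,'carriage',zt-.109,ctrl.current_t())
im,d,p=snap('side'); save('s6',cv2.resize(im[140:260,170:300],None,fx=4,fy=4,interpolation=2))
P=cloud(d,p); hsv=cv2.cvtColor(im,cv2.COLOR_RGB2HSV);rel=P[...,:2]-O; Z=P[...,2]
k=(hsv[...,2]<70)&(d>0)&(np.hypot(rel[...,0],rel[...,1])<.025)&(Z>.12); print('side knob top',np.percentile(Z[k],[50,90,97]))
E
```

```text
57 0.10890984015203994 -3.97
58 0.1080193492648194 0.53
59 0.10698732228184332 1.73
low part gauge [ 0.     -0.0893] [0.1369 0.0358] 89.86322784423828 zmed 0.04483230599625608
knob top 0.14457220832815068 carriage 0.03557220832815068 26.35
side knob top [0.1324436  0.14344717 0.14495504]
```

View pics/s6.png

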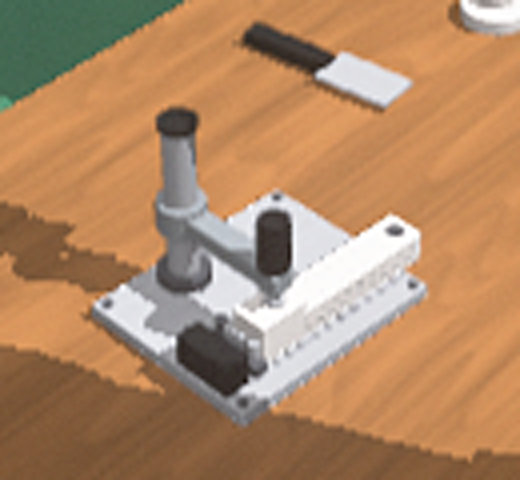

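The foot rests on the tall block. The carriage is at about 35.6 mm by wrist camera (knob top at 145 mm by side camera, which agrees), so the press is about 6.4 mm. The bar has not moved. Handing in.

```bash
python3 -c "
from plant import ctrl
print(ctrl.current_t(), ctrl.sign_off())"
```

```text
the job is handed in; nothing more can be done
26.4 None
```

The job is done and handed in at 26.4 s of the 66 s allowed. I placed the middle-sized bar (measured 188 x 35 mm) in the lane, slid it up to the end stop and let go. I then pinched the knob, lowered the carriage 59 mm and released it.

**Last checks:**
- **Bar:** It lies straight in the lane (x about 0 mm, about 0.1° off). It did not move while the foot was lowered; its position along the lane reads within 1 mm of touching the stop.
- **Switch lever:** I did not measure its angle. I infer it is pushed in from the bar's position and the contact felt at the end stop.
- **Foot:** The carriage is at about 35.6 mm by wrist camera, and the side camera agrees to about 0.4 mm. That puts the foot about 6.4 mm into its 12 mm travel.
- **Force readings:** These were noisy, with a few newtons of residual friction. They only roughly confirmed contact at 52–53 mm of descent, so the press depth rests on the camera height and arm travel.
- **Bystanders:** The arm was never sent near the spool, scraper, wheel or mouse. I did not re-measure their positions at the end.

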